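# Hang the lift-off door of the key cabinet and swing it shut

## Robot

A 6-joint arm with a two-finger parallel gripper is mounted at the origin on a cart in front of the work surface, level with it; the furniture and walls round the work are solid. World frame = base frame: x ahead of the robot, y to its left, z up, the work surface at z = 0. Lengths are in m, angles in rad, forces in N, time in s.
With the tool pointing down it reaches from about 0.25 to 0.725 m from the base axis. Payload 4 kg.
Tool frame: the origin (TCP) lies midway between the tips of the shut fingers; the grasp point (between the pads) lies 19 mm behind it; y points along the fingers, x is the direction in which the jaws open and shut, and the axes are right-handed (so a half turn about y gives the same grasp; the last joint's range is limited). The gripper opens to 85 mm and grips with 20 to 120 N. Pads are 22 mm wide; open, the fingers measure 114 mm over their backs; the gripper's body (76 mm by 85 mm) begins 54 mm behind the grasp point. The pads swing forward as they close: fully open they stand 13 mm farther back than shut.
Start: joints at [-1.145, 0.241, 0.005, 1.335, 0, 1.571], TCP at [0.207, -0.455, 0.231] pointing down, gripper open.
Joint ranges: [-2.72, 2.72], [-1.05, 1.87], [-1.09, 1.28], [-1.99, 2.15], [-1.42, 1.44], [-3.14, 3.14]. Speed limits (rad/s): [2.79, 2.79, 3.14, 3.14, 3.14, 3.14].

## Interface

Orientations are given as a unit quaternion [x, y, z, w].
In Python, from workcell import bot gives the robot as it stands. The module is installed in compiled form; this text tells all that it offers.
- The arm moves only by the shell command python3 -m inch 'ROWS'. ROWS is text: rows parted by semicolons, each of 7 numbers parted by spaces: the turn, a rotation vector about the tool's x, y, z in degrees, then the shift along the tool's x, y, z in mm, then the closure, from 0 (fully open) to 1 (shut). In form: ax ay az dx dy dz fingers; .... A call has 1 to 12 rows; each row shifts and turns the commanded pose from where the row before left it, along the tool's axes as they then stand; what a row does not reach is not made up. A row lasts 1/8 s, in which the tool goes at most 62.5 mm and 10.7 degrees, less where a joint would pass 70% of its speed; a pose out of reach is approached as far as the arm can. A call with a gripper value outside its range is refused whole. The fingers move at their own pace and stop on an object; the grip force is fixed at half the most. Time passes only in rows, so rows that do not move let the fingers close. It gives the time, the measured TCP pose, the force and the opening at its end, in the units of the state.
- bot.get_obs(): the state, without advancing time (a new reading comes with each control period).
- bot.camera(name): name is "side" or "top"; returns a dict with "color" (420x560x3 uint8, blue, green, red), "fx", "fy", "cx", "cy" (pixels), "k1" (the pictures are not rectified: a ray, as slopes to the right and down, at radius r is drawn at 1 + k1 r^2 times it, then the intrinsics apply), "extrinsics" (4x4, takes a point from world to camera coordinates). Camera axes: x right, y up, looking along -z (the intrinsics and any distortion apply to the point x, -y, -z); pixel columns grow to the right and rows downward; lengths in m; the calibration is good to about 2 mm. A picture is of the moment at which its call begins. There is no depth.
- bot.job_done(): hands the job in, once; it reports no verdict.
Trained networks look in the newest picture that a camera, given by its name, has taken for a name from the list of things; names that differ only in an ending like _2 or _b are one class to them, and where a whole thing is asked for, a point or a joint stands for the part that bears it (a point fixed in the world has none). Each returns a list of dicts, best first, with "conf" (0 to 1); they miss things now and then, are a little off and sometimes report something else, mostly with a low value. They report only what shows in the picture. A call takes as long as a camera call. They do not tell look-alikes from the thing itself.
- bot.look_for(name, camera): "extent" ([left, top, right, bottom] in pixels, round what is visible of it).
- bot.cut_out(name, camera): "region" (420x560 bool, what is visible of it) and "extent" ([left, top, right, bottom] in pixels, round what is visible of it).
- bot.spot_point(name, camera): "point" ([column, row] in pixels: a listed point, or the origin of a listed thing).
The state is a dict: "clock": time; "joint_pos": joint angles; "joint_vel": joint speeds; "tau": joint torques, N m; "eef_pos": TCP position; "tool_rot": TCP orientation; "ft_force": force on the tool from outside, world axes, zero at the start; "ft_torque": the same for the moment, N m; "grip_width": finger opening in m.
Only numpy, scipy, OpenCV 4.12 (cv2) and the standard library are available. Lean on these libraries where they do the work, as an engineer would, in place of code of your own. Each camera call takes 0.05 s, during which the arm holds its last target.

## Task

Lift the small steel door out of the slotted wooden rest and, holding it standing out square from the front of the grey key cabinet, feel for the two hinge pins and lower it gently until both knuckles have dropped fully over them, never forcing it against the pins. Then swing the hung door gently but fully shut against its stops and leave it hanging there. Leave the padlock, lock cylinder and key fob where they lie.

Things in the scene. Friction and masses are not known exactly. Their poses are not given: they have to be found in the camera images.
- cabinet: Fixed key cabinet of grey sheet steel, open in front: case 60 deep (x) x 102 wide (y) x 134 mm high, on a 6 mm base plate reaching to y = +90 on the hinge side. Origin on the desk under the case's centre; -x points out of the open front (front plane x = -30), +y to the hinge side (left from the robot), z up. Two rubber stops at y = -43, faces at x = -33, meet the closed door.
- hinge_slot (a point): Point fixed to the cabinet at its x = -38, y = 61, z = 14 mm, axes as the cabinet's, at the inner end of the hinge post's slot. The hung door's origin lies on the pin axis, with the same x and z but 0 to 16 mm farther out in +y: the post is screwed down anywhere in the slot. Find it by feel or sight; it does not yield. More than 8 mm off, a knuckle can slip down beside its pin.
- pin_height (a point): Point 93 mm above hinge_slot (cabinet z = 107 mm), level with the upper pin's tip. Two upright steel pins, one exactly above the other, 6 mm diameter, 15 mm long, top 1 mm slightly tapered, rise from arms (tops at z = 26 and 92) on a dark 10 mm square post, 116 mm tall, centred 26 mm behind (+x) the pins. A door standing on the pin tips is 15 mm too high.
- door: Loose grey steel door, 0.15 to 0.3 kg. Origin: on the knuckle axis, level with the lower edge. +x along the panel away from the hinge, z up; panel fills x 8 to 118, y -5 to 5, z 0 to 112 mm. Outside is the -y face, with a flat round lock 20 mm wide, 3 mm proud, at x = 104, z = 52. Pinch the 10 mm thickness anywhere along the top edge; centre of mass about x = 59.
- door_knuckle (a point): On the door's knuckle axis at the mouth of the upper knuckle (door z = 78 mm); axes as the door's. Two steel tubes, 16 mm outside, 8.5 mm bore, open through, at door z = 12 to 30 and 78 to 96; both meet the pins at once and, hung, rest on the arms. Hung, the door turns freely, tilts up to 3 degrees in the play and stays where it is left.
- door_edge (a point): Middle of the door's free edge (door x = 118, y = 0, z = 56 mm), axes as the door's. Closed, it lies at cabinet x = -38 and the door's +x points along the cabinet's -y. Hung at right angles it lies at cabinet x = -156, door +x along the cabinet's -x, the outside to the cabinet's +y.
- rest: Fixed wooden rest 70 x 70 x 42 mm with a slot 11.5 mm wide along its x axis, slot floor at z = 6 mm. Origin under its centre, on the desk. The door stands upright in the slot, sticking out at both ends, hinge side to the rest's +x (door +x along the rest's -x), top edge 118 mm above the desk.
- padlock: Bystander: brass padlock lying flat, about 50 x 57 x 13 mm, left of the cabinet; origin under its centre.
- cylinder: Bystander: brass profile lock cylinder lying on its side, about 66 x 43 x 17 mm, right of the rest; origin under its centre.
- fob: Bystander: small black car key fob, about 63 x 51 x 13 mm, left of the rest, beside the white key machine; origin under its centre.
Mind the look-alikes: they are no part of the job. There is more than one size of the door; the one meant has the size given above.

How it is judged:
On the way:
1. the door hangs with both knuckles fully down over the pins, still well open (about 35 degrees or more) (z of door in the frame of cabinet between 0.01 and 0.017 m and angle between door's own z axis and vertical below 0.09 rad and x of door in the frame of cabinet between -0.044 and -0.032 m and y of door in the frame of cabinet between 0.055 and 0.083 m and x of door_edge in the frame of cabinet below -0.1 m), for 0.2 s.
At the end, for the whole second after the job is handed in: The door hangs on both pins (its origin 10 to 17 mm above the desk in the cabinet's frame, i.e. within about 4 mm of fully down, upright within 5 degrees) and is shut: its free edge within 8 mm of the closed position. It is at rest and released (z of door in the frame of cabinet between 0.01 and 0.017 m and angle between door's own z axis and vertical below 0.09 rad and x of door in the frame of cabinet between -0.044 and -0.032 m and y of door in the frame of cabinet between 0.055 and 0.083 m and x of door_edge in the frame of cabinet above -0.046 m and linear speed of door below 0.02 m/s and angular speed of door below 0.1 rad/s); the robot touches nothing.
It fails at once if the door is pressed against the cabinet, its post or pins with more than 20 N before it is fully down (contact force between door and cabinet above 20 N and z of door in the frame of cabinet above 0.017 m).
It fails at once if the door is slammed down or shut (over 50 N against the cabinet) (contact force between door and cabinet above 50 N).
It fails at once if the padlock is moved more than 3 cm (distance of padlock from where it was at the start of the episode above 0.03 m).
It fails at once if the lock cylinder is moved more than 3 cm (distance of cylinder from where it was at the start of the episode above 0.03 m).
It fails at once if the car key fob is moved more than 3 cm (distance of fob from where it was at the start of the episode above 0.03 m).
It also fails if it takes over 72 s, if anything falls off the work surface, if the arm or the gripper's body presses on something with over 40 N, if the wrist force passes 120 N, or if a joint passes its speed limit or range.

## Working session

There is one attempt and no reset: what is moved stays moved. The work goes in short steps, Python scripts to look and compute and a shell command to move; the robot and the scene stay as the last step left them, time stands still between calls to the robot, and variables do not carry over. Pictures are saved under pics/ and viewed, and the job is handed in when it is done.

```bash
mkdir -p pics; cat > h.py <<'E'
import numpy as np, cv2
from workcell import bot
from scipy.spatial.transform import Rotation as R
def ray(c,px):
    u=(np.array(px,float)-[c["cx"],c["cy"]])/[c["fx"],c["fy"]]
    s=u.copy()
    for _ in range(20): s=u/(1+c["k1"]*(s@s))
    d=np.array([s[0],-s[1],-1.0]); E=np.array(c["extrinsics"])
    Rm=E[:3,:3]; o=-Rm.T@E[:3,3]; return o,Rm.T@d
def atz(c,px,z):
    o,d=ray(c,px); return o+d*(z-o[2])/d[2]
def proj(c,p):
    E=np.array(c["extrinsics"]); q=E[:3,:3]@np.array(p)+E[:3,3]
    s=np.array([q[0],-q[1]])/-q[2]; s=s*(1+c["k1"]*(s@s))
    return s*[c["fx"],c["fy"]]+[c["cx"],c["cy"]]
def tri(c1,p1,c2,p2):
    o1,d1=ray(c1,p1);o2,d2=ray(c2,p2);d1/=np.linalg.norm(d1);d2/=np.linalg.norm(d2)
    t=np.linalg.lstsq(np.c_[d1,-d2],o2-o1,rcond=None)[0]
    a,b=o1+d1*t[0],o2+d2*t[1]; return (a+b)/2,np.linalg.norm(a-b)
def crop(im,x0,y0,x1,y1,f,name): cv2.imwrite(name,cv2.resize(im[y0:y1,x0:x1],None,fx=f,fy=f,interpolation=cv2.INTER_CUBIC))
E
python3 - <<'E'
from h import *
np.set_printoptions(precision=4,suppress=True)
for n in ("side","top"):
    c=bot.camera(n); cv2.imwrite(f"pics/{n}0.png",c["color"])
    o,d=ray(c,(c["cx"],c["cy"])); print(n,c["fx"],c["cx"],c["cy"],c["k1"],o,d)
    for t in ("cabinet","door","rest","padlock","cylinder","fob"):
        print(t,[(r["conf"],np.round(r["extent"])) for r in bot.look_for(t,n)])
    for t in ("hinge_slot","pin_height","door_knuckle","door_edge","door","rest","cabinet"):
        print(t,[(r["conf"],np.round(r["point"],1)) for r in bot.spot_point(t,n)])
o=bot.get_obs();print(o)
E
```

```text
side 476.4534592331543 275.76983062597606 211.4420334452661 -0.1579854023483721 [ 0.3074 -0.7439  0.9387] [ 0.1655  0.4878 -0.8571]
cabinet [(0.84, array([305., 173., 376., 256.])), (0.67, array([200., 209., 259., 241.]))]
door [(0.79, array([200., 210., 260., 241.])), (0.7, array([215., 286., 248., 324.]))]
rest [(0.59, array([214., 234., 248., 261.]))]
padlock [(0.82, array([321., 147., 336., 163.]))]
cylinder [(0.22, array([322., 145., 336., 164.]))]
fob []
hinge_slot [(0.74, array([230.6, 242.4])), (0.71, array([313.9, 212.2]))]
pin_height [(0.65, array([320.6, 185.7]))]
door_knuckle [(0.86, array([258.4, 220.8])), (0.82, array([215.6, 316. ]))]
door_edge [(0.82, array([203.6, 230. ])), (0.79, array([244.3, 292.6]))]
door [(0.61, array([221.2, 325. ])), (0.55, array([256.6, 236.9]))]
rest [(0.83, array([231.1, 240.5]))]
cabinet [(0.63, array([341. , 229.6]))]
top 482.12655623221195 278.1848026481585 203.89128108039287 -0.08144967004134823 [ 0.4279 -0.2671  1.0664] [ 0.0472  0.0138 -0.9988]
cabinet [(0.94, array([256., 108., 330., 166.]))]
door [(0.82, array([273., 219., 286., 286
[... 488 characters left out ...]
]))]
door_edge [(0.56, array([275.5, 283.8])), (0.46, array([345.2, 253.7]))]
door [(0.52, array([359.5, 283. ]))]
rest [(0.81, array([276.2, 251.9]))]
cabinet [(0.86, array([296.2, 139.2])), (0.5, array([203.6, 121.5]))]
{'clock': 1.4, 'joint_pos': array([-1.145 ,  0.2406,  0.005 ,  1.3352, -0.    ,  1.5708]), 'joint_vel': array([ 0.0003, -0.0013,  0.0009,  0.0013, -0.0004,  0.0019]), 'tau': array([  0.0003, -37.2208,  25.2684,   0.0015,  -0.    ,   0.    ]), 'eef_pos': array([ 0.2065, -0.4554,  0.2313]), 'tool_rot': array([-0.5943,  0.3831, -0.3831,  0.5944]), 'ft_force': array([ 0.143 , -0.3032, -0.547 ]), 'ft_torque': array([-0.0071,  0.0505, -0.049 ]), 'grip_width': 0.08544718574870762}
```

```bash
python3 - <<'E'
from h import *
s=cv2.imread("pics/side0.png");t=cv2.imread("pics/top0.png")
crop(s,190,140,390,330,4,"pics/sidec.png")
crop(t,180,90,380,300,2.8,"pics/topc.png")
E
```

```text
(no output)
```

View pics/side0.png

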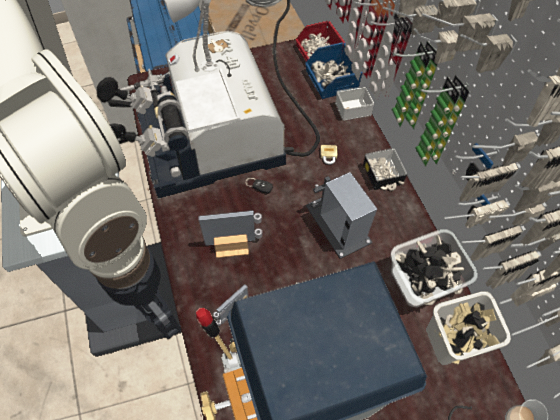

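View pics/sidec.png

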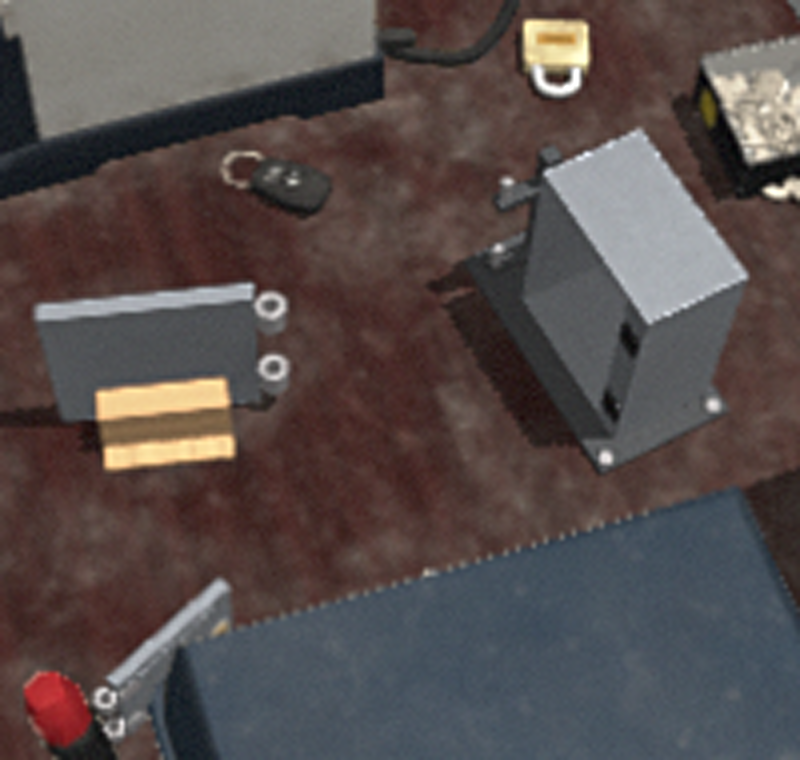

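View pics/topc.png

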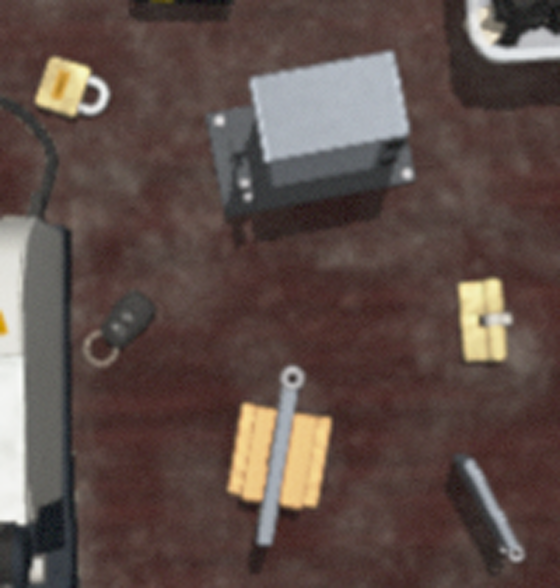

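The door meant could be confused with two things: the small door in the rest (side ≈ 230,225, top ≈ 279,252) or the shorter one leaning on the blue box (side ≈ 231,303, top ≈ 353,268). By the description it is the one in the rest. I'll check that with close crops and measure it.

```bash
python3 - <<'E'
from h import *
s=cv2.imread("pics/side0.png");t=cv2.imread("pics/top0.png")
def g(im,x0,y0,x1,y1,f,name):
    o=cv2.resize(im[y0:y1,x0:x1],None,fx=f,fy=f,interpolation=cv2.INTER_CUBIC)
    for x in range(x0,x1,10): cv2.line(o,(int((x-x0+.5)*f),0),(int((x-x0+.5)*f),5),(0,255,255),1); cv2.putText(o,str(x),(int((x-x0+.5)*f)-8,15),0,.35,(0,255,255),1)
    for y in range(y0,y1,10): cv2.line(o,(0,int((y-y0+.5)*f)),(5,int((y-y0+.5)*f)),(0,255,255),1); cv2.putText(o,str(y),(6,int((y-y0+.5)*f)+4),0,.35,(0,255,255),1)
    cv2.imwrite(name,o)
g(s,190,195,270,265,8,"pics/s_door.png")
g(t,250,215,310,295,7,"pics/t_door.png")
g(s,295,165,385,260,6,"pics/s_cab.png")
g(t,250,100,335,175,8,"pics/t_cab.png")
E
```

```text
(no output)
```

View pics/s_door.png

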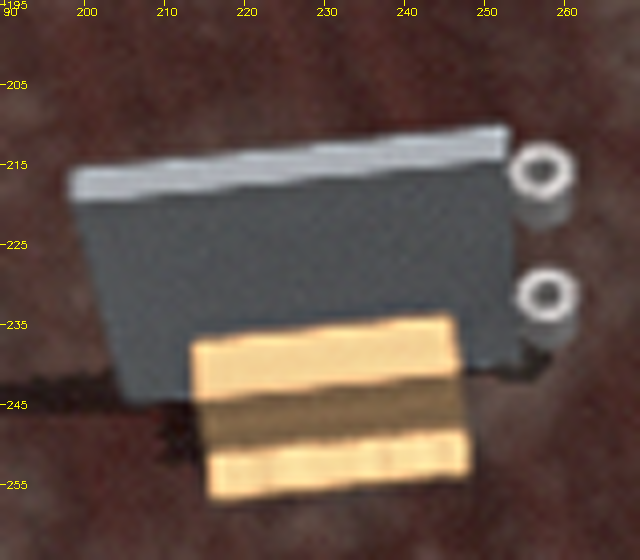

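View pics/t_door.png

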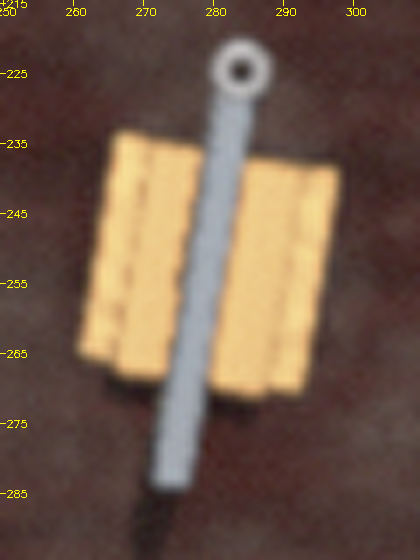

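View pics/s_cab.png

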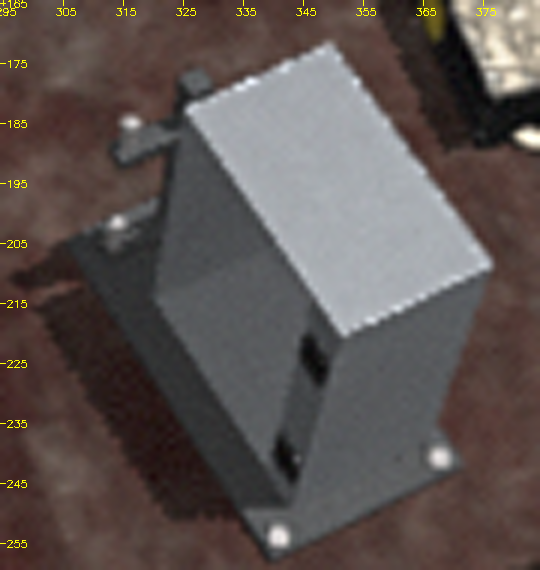

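View pics/t_cab.png

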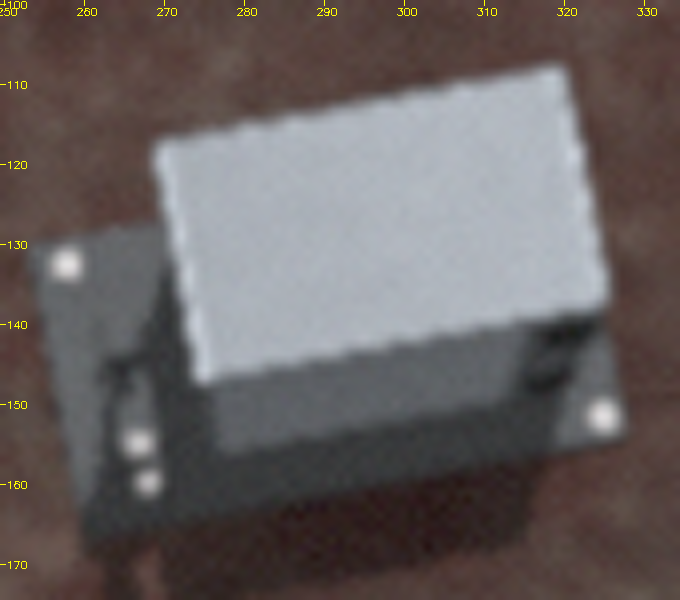

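```bash
cat > m0.py <<'E'
from h import *
from scipy.optimize import least_squares
np.set_printoptions(precision=4,suppress=True)
T=bot.camera("top");S=bot.camera("side")
tc=[(269.1,117.6),(319.9,107.8),(325.5,137.4),(274.9,147.3)]
sc=[(349.8,171.5),(376.5,209),(351.7,220.8),(325.7,182.3)]
loc=np.array([(30,51),(30,-51),(-30,-51),(-30,51)])/1000
for a,b in zip(tc,sc): print("corner",*tri(T,a,S,b))
def fun(p,both=1):
    x,y,th,h=p; c,s=np.cos(th),np.sin(th); r=[]
    for l,a,b in zip(loc,tc,sc):
        w=[x+c*l[0]-s*l[1],y+s*l[0]+c*l[1],h]
        r+=list(proj(T,w)-a)+list(proj(S,w)-b)
    return np.array(r)
f=least_squares(fun,[.6,-.3,0,.137]);print("cab",f.x,np.degrees(f.x[2]),"res",f.fun.round(1))
x,y,th,h=f.x; Rc=np.array([[np.cos(th),-np.sin(th)],[np.sin(th),np.cos(th)]])
def cab(p): return Rc.T@(np.array(p)[:2]-[x,y])
for n,a,b in (("up",(266.8,154.8),(316.3,185.0)),("lo",(268,159.8),(314.2,201.5))):
    p,e=tri(T,a,S,b);print("pin",n,p,e,"cab",cab(p))
for n,a,z in (("upT",(266.8,154.8),.107),("loT",(268,159.8),.041)): print(n,cab(atz(T,a,z)),atz(T,a,z))
for n,a,z in (("upS",(316.3,185.0),.107),("loS",(314.2,201.5),.041)): print(n,cab(atz(S,a,z)),atz(S,a,z))
k,e=tri(T,(283.9,224.4),S,(257.3,215.9));print("knuck",k,e)
d,e=tri(T,(273.9,284.2),S,(198.3,217.8));print("far",d,e, np.linalg.norm((k-d)[:2]))
v=(k-d)[:2]; print("door yaw",np.degrees(np.arctan2(v[1],v[0])))
print("T only",atz(T,(283.9,224.4),.102),atz(T,(273.9,284.2),.118)," S",atz(S,(257.3,215.9),.102),atz(S,(198.3,217.8),.118))
E
python3 m0.py; python3 -c "
from h import *
o=bot.get_obs();print(R.from_quat(o['tool_rot']).as_matrix().round(3))"
```

```text
corner [ 0.6411 -0.2397  0.1331] 0.001120306973178475
corner [ 0.6586 -0.3398  0.1303] 0.001977981389986818
corner [ 0.6    -0.3494  0.1297] 0.0011748980699958465
corner [ 0.5824 -0.25    0.133 ] 0.0003613408817161594
cab [ 0.6206 -0.2946  0.1658  0.1313] 9.502257223096871 res [-0.2  0.1  0.4  0.2 -0.   0.4  0.6 -0.3  0.2  0.4  0.3 -0.2 -0.4  0.2
 -0.1  0.2]
pin up [ 0.5717 -0.2327  0.1037] 0.002015512855132096 cab [-0.038   0.0692]
pin lo [ 0.5714 -0.2329  0.0384] 0.0004983122250612414 cab [-0.0384  0.069 ]
upT [-0.0376  0.0687] [ 0.5722 -0.233   0.107 ]
loT [-0.0385  0.0689] [ 0.5712 -0.2331  0.041 ]
upS [-0.0403  0.0677] [ 0.5696 -0.2345  0.107 ]
loS [-0.0396  0.0678] [ 0.5703 -0.2343  0.041 ]
knuck [ 0.4313 -0.2641  0.0979] 0.0018038883287144964
far [ 0.3144 -0.2421  0.115 ] 0.0013272378204405462 0.11897007068649898
door yaw -10.644208028235253
T only [ 0.4321 -0.2644  0.102 ] [ 0.3154 -0.2424  0.118 ]  S [ 0.4298 -0.2663  0.102 ] [ 0.3137 -0.2438  0.118 ]
[[ 0.413 -0.     0.911]
 [-0.911  0.     0.413]
 [-0.    -1.     0.   ]]
```

The crop confirms it: length 119 mm from knuckle to edge (118 given), two knuckles, standing in the slot of the rest. The pins lie at cabinet (-38, 69), which fits the slot. I'll turn the jaws square to the panel first.

```bash
cat > to.py <<'E'
import sys
from h import *
np.set_printoptions(precision=2,suppress=True)
def to(t,yaw=None):
    o=bot.get_obs();M=R.from_quat(o["tool_rot"]).as_matrix()
    zy=np.degrees(np.arctan2(M[1,2],M[0,2]))
    print("pos",(o["eef_pos"]*1000).round(1),"zyaw",zy.round(2),"tilt",M[2].round(4),"F",o["ft_force"],"T",o["ft_torque"],"w",round(o["grip_width"]*1000,1),"t",o["clock"])
    if t is not None: print("shift tool mm",M.T@(np.array(t)-o["eef_pos"])*1000, "world",(np.array(t)-o["eef_pos"])*1000)
    if yaw is not None: print("turn about tool y",zy-yaw)
a=list(map(float,sys.argv[1:]))
to(a[:3] if len(a)>=3 else None,a[3] if len(a)>3 else None)
E
python3 -m inch '0 8.75 0 0 0 0 0;0 8.75 0 0 0 0 0;0 8.75 0 0 0 0 0;0 8.8 0 0 0 0 0;0 0 0 0 0 0 0'; python3 to.py 0.3735 -0.2537 0.083 -10.6
```

```text
clock: 2.12
eef_pos: [0.2065, -0.4553, 0.2313]
tool_rot: [-0.452, 0.544, -0.544, 0.452]
ft_force: [-0.3, 0.2, -0.2]
grip_width: 0.0849
pos [ 206.5 -455.3  231.3] zyaw -10.55 tilt [-0. -1. -0.] F [-0.26  0.21 -0.19] T [-0.    0.03  0.  ] w 84.9 t 2.125
shift tool mm [-228.8   148.32  127.24] world [ 166.98  201.64 -148.32]
turn about tool y 0.0513676554304503
```

```bash
python3 -m inch '0 0 0 -46 0 25 0;0 0 0 -46 0 25 0;0 0 0 -46 0 25 0;0 0 0 -46 0 26 0;0 0 0 -44.8 0 26.2 0;0 0 0 0 40 0 0;0 0 0 0 0 0 0'; python3 to.py 0.3735 -0.2537 0.083 -10.6
python3 - <<'E'
from h import *
for n in("top","side"):
    c=bot.camera(n);cv2.imwrite(f"pics/{n}1.png",c["color"])
crop(cv2.imread("pics/side1.png"),170,140,370,300,4,"pics/side1c.png")
E
```

```text
clock: 3.0
eef_pos: [0.3722, -0.252, 0.189]
tool_rot: [-0.453, 0.546, -0.541, 0.452]
ft_force: [-0.1, 0.4, -0.7]
grip_width: 0.0854
pos [ 372.2 -252.   189. ] zyaw -10.44 tilt [-0.   -1.   -0.01] F [-0.15  0.4  -0.71] T [ 0.04  0.04 -0.01] w 85.4 t 3.0
shift tool mm [  1.65 106.02   2.23] world [   1.32   -1.65 -106.04]
turn about tool y 0.16340232190156279
```

View pics/side1c.png

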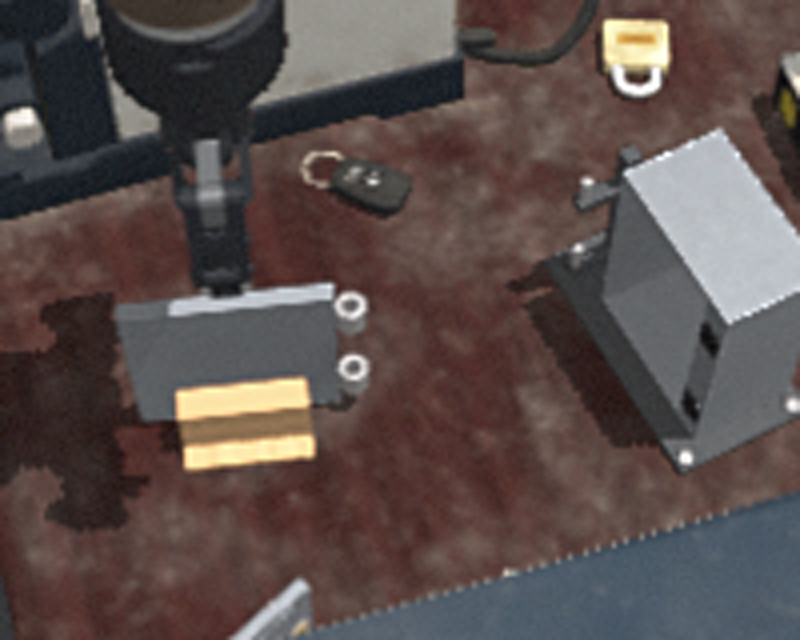

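View pics/top1.png

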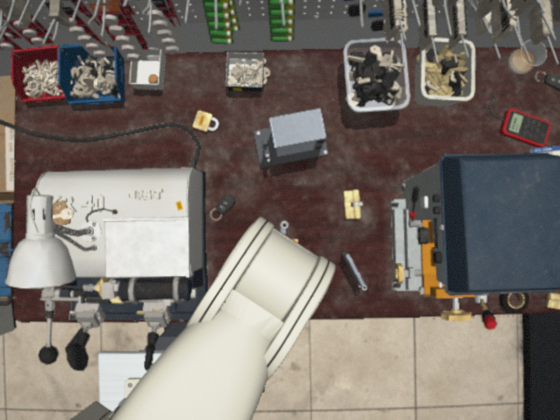

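Side view: the gripper stands square over the middle of the door (tip at about 226,211) and nothing is in the way. In the top view the arm hides the door. Next I'll go down.

```bash
python3 -m inch '0 0 0 0 35 0 0;0 0 0 0 35 0 0;0 0 0 0 20 0 0;0 0 0 0 16 0 0;0 0 0 0 0 0 0'; python3 to.py 0.3735 -0.2537 0.083 -10.6
```

```text
clock: 3.72
eef_pos: [0.3736, -0.2549, 0.0857]
tool_rot: [-0.451, 0.545, -0.544, 0.451]
ft_force: [-0.0, -0.0, 0.6]
grip_width: 0.0855
pos [ 373.6 -254.9   85.7] zyaw -10.72 tilt [-0. -1. -0.] F [-0.03 -0.03  0.57] T [-0.06 -0.03 -0.02] w 85.5 t 3.725
shift tool mm [-1.16  2.68 -0.28] world [-0.06  1.19 -2.68]
turn about tool y -0.12397078381197879
```

```bash
python3 -m inch '0 0 0 0 0 0 0.5;0 0 0 0 0 0 0.7;0 0 0 0 0 0 0.8;0 0 0 0 0 0 0.84;0 0 0 0 0 0 0.86;0 0 0 0 0 0 0.86'; python3 to.py
```

```text
clock: 4.47
eef_pos: [0.3738, -0.2539, 0.0853]
tool_rot: [-0.451, 0.544, -0.544, 0.451]
ft_force: [0.8, -0.5, 0.2]
grip_width: 0.0119
pos [ 373.8 -253.9   85.3] zyaw -10.65 tilt [-0. -1. -0.] F [ 0.8  -0.52  0.25] T [-0.   -0.01 -0.01] w 11.9 t 4.475
```

```bash
python3 -m inch '0 0 0 0 0 0 0.88;0 0 0 0 0 0 0.9;0 0 0 0 0 0 1;0 0 0 0 0 0 1;0 0 0 0 0 0 1'; python3 to.py
```

```text
clock: 5.1
eef_pos: [0.374, -0.2541, 0.0854]
tool_rot: [0.451, -0.544, 0.544, -0.451]
ft_force: [0.5, -0.3, 0.7]
grip_width: 0.0092
pos [ 374.  -254.1   85.4] zyaw -10.65 tilt [ 0. -1.  0.] F [ 0.45 -0.26  0.71] T [-0.07 -0.03 -0.02] w 9.2 t 5.1
```

```bash
python3 -m inch '0 0 0 0 -5 0 1;0 0 0 0 -15 0 1;0 0 0 0 -20 0 1;0 0 0 0 -20 0 1;0 0 0 0 0 0 1'; python3 to.py
python3 - <<'E'
from h import *
for n in("top","side"):
    c=bot.camera(n);cv2.imwrite(f"pics/{n}2.png",c["color"])
crop(cv2.imread("pics/side2.png"),170,140,370,290,4,"pics/side2c.png")
E
```

```text
clock: 5.72
eef_pos: [0.3746, -0.2545, 0.1464]
tool_rot: [0.451, -0.543, 0.545, -0.452]
ft_force: [-0.3, 0.2, -2.7]
grip_width: 0.0092
pos [ 374.6 -254.5  146.4] zyaw -10.65 tilt [ 0. -1.  0.] F [-0.26  0.18 -2.69] T [ 0.02 -0.01 -0.02] w 9.2 t 5.725
```

View pics/side2c.png

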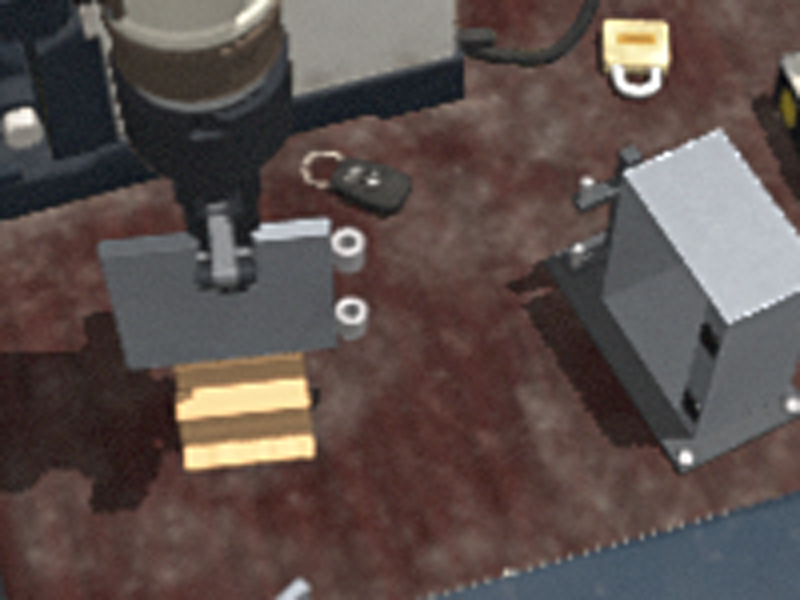

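The door hangs straight in the grip, clear of the rest, and weighs about 3 N. Next I turn it square to the cabinet front and carry it over the pins.

```bash
python3 -m inch '0 -6.7 0 0 0 0 1;0 -6.7 0 0 0 0 1;0 -6.75 0 0 0 0 1;0 0 0 0 0 0 1'; python3 to.py 0.5136 -0.2427 0.127 9.5
```

```text
clock: 6.32
eef_pos: [0.373, -0.2534, 0.1441]
tool_rot: [0.539, -0.458, 0.456, -0.539]
ft_force: [0.5, 0.6, -2.1]
grip_width: 0.0089
pos [ 373.  -253.4  144.1] zyaw 9.42 tilt [-0. -1. -0.] F [ 0.47  0.56 -2.13] T [ 0.03  0.   -0.02] w 8.9 t 6.325
shift tool mm [ 12.44  16.79 140.47] world [140.57  10.74 -17.08]
turn about tool y -0.08086721652939133
```

```bash
python3 -m inch '0 0 0 2 0 24 1;0 0 0 3 0 32 1;0 0 0 3 0 32 1;0 0 0 2 0 28 1;0 0 0 2 6 16 1;0 0 0 0 6 8 1;0 0 0 0 5 0 1;0 0 0 0 0 0 1;0 0 0 0 0 0 1'; python3 to.py 0.5136 -0.2427 0.127 9.5
python3 - <<'E'
from h import *
for n in("top","side"):
    c=bot.camera(n);cv2.imwrite(f"pics/{n}3.png",c["color"])
    print([(r["conf"],r["point"]) for r in bot.spot_point("door_knuckle",n)])
crop(cv2.imread("pics/side3.png"),250,140,370,230,6,"pics/side3c.png")
crop(cv2.imread("pics/top3.png"),180,90,380,240,4,"pics/top3c.png")
E
```

```text
clock: 7.45
eef_pos: [0.5136, -0.2429, 0.1285]
tool_rot: [-0.54, 0.457, -0.457, 0.54]
ft_force: [0.9, -0.6, -1.6]
grip_width: 0.0089
pos [ 513.6 -242.9  128.5] zyaw 9.46 tilt [ 0. -1.  0.] F [ 0.86 -0.63 -1.59] T [ 0.04 -0.    0.  ] w 8.9 t 7.45
shift tool mm [-0.19  1.46  0.02] world [-0.01  0.19 -1.46]
turn about tool y -0.0370597207547565
[(0.48, [364.2, 287.4])]
[(0.91, [315.9, 180.0]), (0.85, [216.0, 310.6])]
```

View pics/side3c.png

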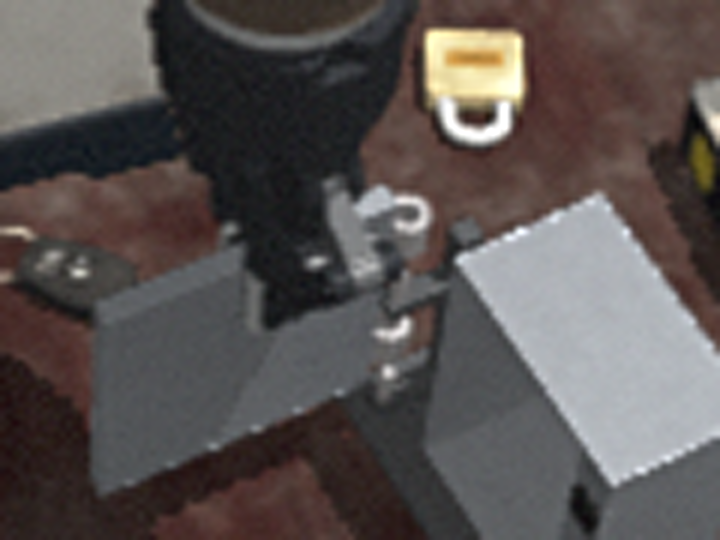

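View pics/top3c.png

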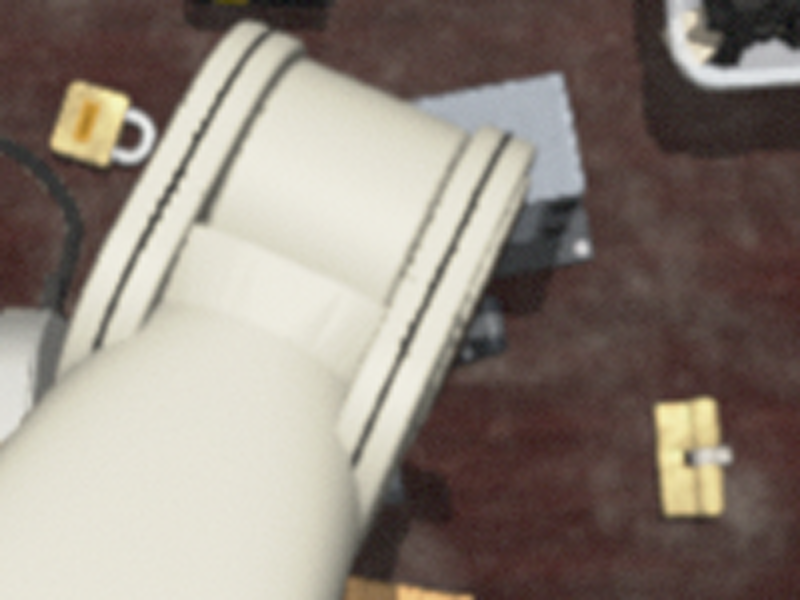

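```bash
python3 - <<'E'
from h import *
np.set_printoptions(precision=4,suppress=True)
c=bot.camera("side")
for p in [(.570,-.2344,.1451),(.570,-.2344,.0791),(.5,-.2461,.145)]: print(p,proj(c,p))
print(proj(c,(.571,-.2344,.1451)),proj(c,(.570,-.2334,.1451)))
im=c["color"]
def g(im,x0,y0,x1,y1,f,name):
    o=cv2.resize(im[y0:y1,x0:x1],None,fx=f,fy=f,interpolation=cv2.INTER_CUBIC)
    for x in range(x0,x1,5): cv2.putText(o,str(x),(int((x-x0+.5)*f)-8,15),0,.35,(0,255,255),1);cv2.line(o,(int((x-x0+.5)*f),0),(int((x-x0+.5)*f),5),(0,255,255),1)
    for y in range(y0,y1,5): cv2.putText(o,str(y),(6,int((y-y0+.5)*f)+4),0,.35,(0,255,255),1)
    q=proj(c,(.570,-.2344,.1451)); cv2.drawMarker(o,(int((q[0]-x0+.5)*f),int((q[1]-y0+.5)*f)),(0,0,255),0,10,1)
    cv2.imwrite(name,o)
g(im,300,165,335,210,13,"pics/kn.png")
E
```

```text
(0.57, -0.2344, 0.1451) [317.9476 174.4538]
(0.57, -0.2344, 0.0791) [315.4133 192.1802]
(0.5, -0.2461, 0.145) [287.3771 187.6002]
[318.404  174.3341] [317.7753 174.0736]
```

View pics/kn.png

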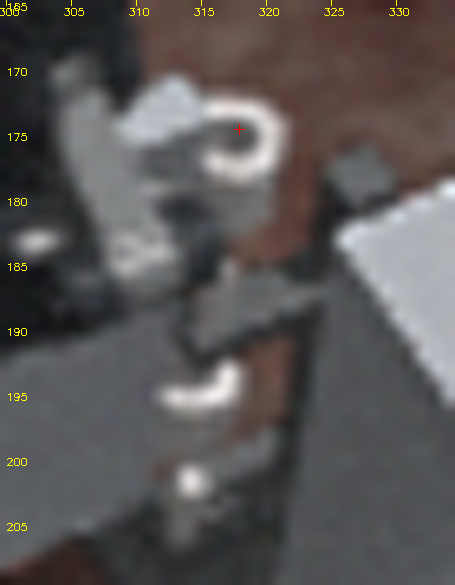

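```bash
python3 -m inch '0 0 0 0 5 0 1;0 0 0 0 5 0 1;0 0 0 0 4 0 1;0 0 0 0 2 0 1;0 0 0 0 0 0 1;0 0 0 0 0 0 1'; python3 to.py 0.5136 -0.2427 0.1084 9.5
python3 - <<'E'
from h import *
c=bot.camera("side")
for p in [(.570,-.2344,.127),(.570,-.2344,.0791)]: print(p,proj(c,p))
im=c["color"]
crop(im,300,165,335,210,13,"pics/kn2.png")
E
```

```text
clock: 8.45
eef_pos: [0.514, -0.2428, 0.1124]
tool_rot: [-0.54, 0.457, -0.457, 0.54]
ft_force: [-0.5, 0.2, -2.1]
grip_width: 0.0089
pos [ 514.  -242.8  112.4] zyaw 9.5 tilt [ 0. -1.  0.] F [-0.52  0.23 -2.09] T [ 0.03  0.01 -0.01] w 8.9 t 8.45
shift tool mm [-0.2   4.04 -0.39] world [-0.42  0.13 -4.04]
turn about tool y -0.0035818603993202913
(0.57, -0.2344, 0.127) [317.2260389  179.51267276]
(0.57, -0.2344, 0.0791) [315.41334571 192.18015495]
```

View pics/kn2.png

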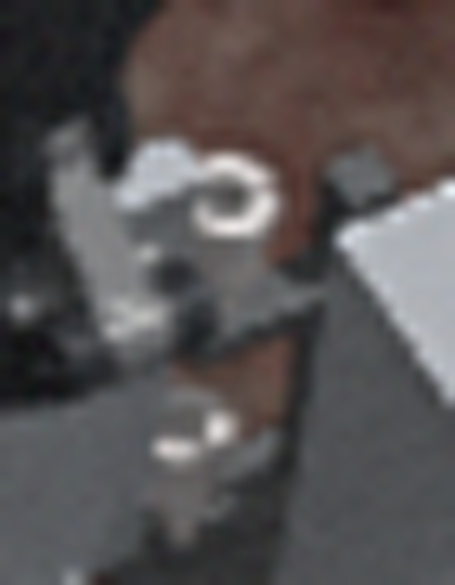

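```bash
for i in 1; do python3 -m inch '0 0 0 0 2 0 1;0 0 0 0 0 0 1'; python3 to.py; python3 -m inch '0 0 0 0 1 0 1;0 0 0 0 0 0 1'; python3 to.py; python3 -m inch '0 0 0 0 1 0 1;0 0 0 0 0 0 1'; python3 to.py; done
```

```text
clock: 8.75
eef_pos: [0.5138, -0.2427, 0.1101]
tool_rot: [0.54, -0.457, 0.457, -0.54]
ft_force: [-0.5, 1.3, -2.6]
grip_width: 0.0091
pos [ 513.8 -242.7  110.1] zyaw 9.5 tilt [-0. -1. -0.] F [-0.47  1.3  -2.61] T [-0.02  0.04 -0.  ] w 9.1 t 8.75
clock: 9.0
eef_pos: [0.5139, -0.2428, 0.1097]
tool_rot: [-0.54, 0.457, -0.457, 0.54]
ft_force: [-1.5, 1.1, 0.7]
grip_width: 0.0093
pos [ 513.9 -242.8  109.7] zyaw 9.49 tilt [ 0. -1.  0.] F [-1.46  1.07  0.73] T [ 0.07  0.17 -0.02] w 9.3 t 9.0
clock: 9.25
eef_pos: [0.5141, -0.2429, 0.1089]
tool_rot: [-0.54, 0.457, -0.457, 0.54]
ft_force: [-2.0, -0.4, 2.7]
grip_width: 0.0092
pos [ 514.1 -242.9  108.9] zyaw 9.5 tilt [ 0. -1.  0.] F [-1.99 -0.44  2.72] T [0.13 0.23 0.03] w 9.2 t 9.25
```

Contact on the pin tips at TCP z ≈ 109 as expected, about 5 N. The sideways force (-x) and the picture both say I'm slightly too far in +x, so I'll feel that way.

```bash
python3 -m inch '0 0 0 0 -1 0 1;0 0 0 0 0 -1 1;0 0 0 0 0 0 1'; python3 to.py;python3 -m inch '0 0 0 0 1 0 1;0 0 0 0 0 0 1'; python3 to.py;  python3 -m inch '0 0 0 0 1 0 1;0 0 0 0 0 0 1'; python3 to.py
```

```text
clock: 9.62
eef_pos: [0.5134, -0.2429, 0.1094]
tool_rot: [-0.539, 0.457, -0.457, 0.54]
ft_force: [0.3, -0.1, 0.9]
grip_width: 0.0094
pos [ 513.4 -242.9  109.4] zyaw 9.5 tilt [ 0. -1.  0.] F [ 0.33 -0.08  0.9 ] T [ 0.18 -0.34  0.01] w 9.4 t 9.625
clock: 9.88
eef_pos: [0.5134, -0.243, 0.1088]
tool_rot: [-0.539, 0.456, -0.457, 0.54]
ft_force: [-0.2, 0.3, 4.1]
grip_width: 0.0091
pos [ 513.4 -243.   108.8] zyaw 9.5 tilt [ 0. -1.  0.] F [-0.19  0.34  4.07] T [ 0.23 -0.4   0.01] w 9.1 t 9.875
clock: 10.12
eef_pos: [0.5139, -0.243, 0.1078]
tool_rot: [-0.539, 0.456, -0.458, 0.54]
ft_force: [4.3, 0.4, -2.1]
grip_width: 0.0093
pos [ 513.9 -243.   107.8] zyaw 9.51 tilt [ 0. -1.  0.] F [ 4.29  0.39 -2.13] T [ 0.12 -1.08 -0.01] w 9.3 t 10.125
```

```bash
python3 -m inch '0 0 0 0 0 0.7 1;0 0 0 0 0 0 1'; python3 to.py;python3 -m inch '0 0 0 0 1 0 1;0 0 0 0 0 0 1'; python3 to.py;  python3 -m inch '0 0 0 0 1 0 1;0 0 0 0 0 0 1'; python3 to.py
```

```text
clock: 10.38
eef_pos: [0.5144, -0.2428, 0.1069]
tool_rot: [-0.539, 0.457, -0.457, 0.54]
ft_force: [5.2, -1.2, -2.6]
grip_width: 0.0092
pos [ 514.4 -242.8  106.9] zyaw 9.5 tilt [ 0. -1.  0.] F [ 5.18 -1.21 -2.57] T [-0.06 -1.41 -0.05] w 9.2 t 10.375
clock: 10.62
eef_pos: [0.5143, -0.2428, 0.1064]
tool_rot: [-0.539, 0.457, -0.457, 0.54]
ft_force: [5.4, -0.4, -1.5]
grip_width: 0.0093
pos [ 514.3 -242.8  106.4] zyaw 9.5 tilt [ 0. -1.  0.] F [ 5.45 -0.42 -1.47] T [ 0.07 -1.54 -0.06] w 9.3 t 10.625
clock: 10.88
eef_pos: [0.5142, -0.2428, 0.1055]
tool_rot: [-0.539, 0.456, -0.457, 0.54]
ft_force: [5.1, -0.0, -1.3]
grip_width: 0.009
pos [ 514.2 -242.8  105.5] zyaw 9.51 tilt [ 0. -1.  0.] F [ 5.08 -0.04 -1.25] T [ 0.1  -1.64 -0.05] w 9.0 t 10.875
```

```bash
python3 -m inch '0 0 0 0 0 1 1;0 0 0 0 0 0 1'; python3 to.py;python3 -m inch '0 0 0 0 1 0 1;0 0 0 0 0 0 1'; python3 to.py
```

```text
clock: 11.12
eef_pos: [0.5145, -0.2426, 0.1052]
tool_rot: [0.54, -0.457, 0.457, -0.54]
ft_force: [5.0, 1.2, -0.5]
grip_width: 0.0091
pos [ 514.5 -242.6  105.2] zyaw 9.5 tilt [-0. -1. -0.] F [ 5.04  1.17 -0.52] T [ 0.1  -1.32 -0.03] w 9.1 t 11.125
clock: 11.38
eef_pos: [0.5145, -0.2425, 0.1041]
tool_rot: [-0.54, 0.457, -0.457, 0.54]
ft_force: [4.7, 0.1, -0.4]
grip_width: 0.009
pos [ 514.5 -242.5  104.1] zyaw 9.5 tilt [-0. -1. -0.] F [ 4.67  0.12 -0.45] T [ 0.18 -1.33  0.01] w 9.0 t 11.375
```

```bash
python3 - <<'E'
from h import *
c=bot.camera("side")
crop(c["color"],270,155,365,225,8,"pics/kn3.png")
E
```

```text
(no output)
```

View pics/kn3.png

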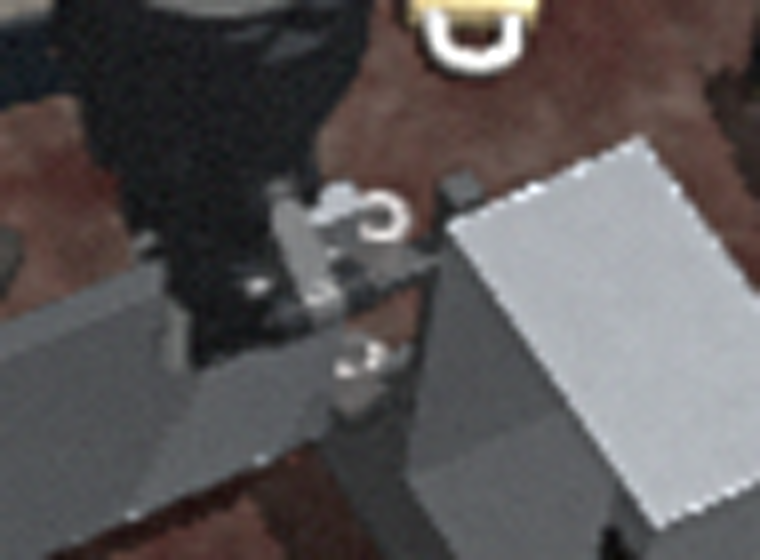

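```bash
python3 -m inch '0 0 0 0 0 1 1;0 0 0 0 0 0 1;0 0 0 0 0 0 1'; python3 to.py;python3 -m inch '0 0 0 0 1 0 1;0 0 0 0 0 0 1'; python3 to.py
```

```text
clock: 11.8
eef_pos: [0.5149, -0.2424, 0.104]
tool_rot: [0.54, -0.457, 0.456, -0.539]
ft_force: [2.1, 0.2, -1.7]
grip_width: 0.0094
pos [ 514.9 -242.4  104. ] zyaw 9.49 tilt [-0. -1. -0.] F [ 2.06  0.18 -1.74] T [ 0.03 -0.72 -0.01] w 9.4 t 11.8
clock: 12.05
eef_pos: [0.515, -0.2423, 0.1029]
tool_rot: [0.54, -0.457, 0.457, -0.539]
ft_force: [1.4, 0.1, -2.1]
grip_width: 0.0091
pos [ 515.  -242.3  102.9] zyaw 9.49 tilt [-0. -1. -0.] F [ 1.38  0.12 -2.07] T [ 0.08 -0.54 -0.03] w 9.1 t 12.05
```

Force eased. Both knuckles are on the pins, so I'll keep lowering.

```bash
python3 -m inch '0 0 0 0 1 0.3 1;0 0 0 0 1 0 1;0 0 0 0 0 0 1'; python3 to.py;python3 -m inch '0 0 0 0 1 0 1;0 0 0 0 1 0 1;0 0 0 0 0 0 1'; python3 to.py
```

```text
clock: 12.42
eef_pos: [0.5153, -0.2423, 0.1008]
tool_rot: [0.54, -0.457, 0.456, -0.539]
ft_force: [1.6, 0.4, -2.3]
grip_width: 0.0093
pos [ 515.3 -242.3  100.8] zyaw 9.49 tilt [-0. -1. -0.] F [ 1.56  0.38 -2.34] T [ 0.02 -0.22  0.02] w 9.3 t 12.425
clock: 12.8
eef_pos: [0.5155, -0.2424, 0.099]
tool_rot: [0.54, -0.457, 0.457, -0.54]
ft_force: [-1.3, -0.2, -3.1]
grip_width: 0.0094
pos [ 515.5 -242.4   99. ] zyaw 9.49 tilt [-0. -1. -0.] F [-1.29 -0.18 -3.05] T [ 0.01  0.02 -0.04] w 9.4 t 12.8
```

```bash
python3 -m inch '0 0 0 0 1 0 1;0 0 0 0 1 0 1;0 0 0 0 0 0 1'; python3 to.py;python3 -m inch '0 0 0 0 1 0 1;0 0 0 0 0.7 0 1;0 0 0 0 0 0 1'; python3 to.py;python3 -m inch '0 0 0 0 0.7 0 1;0 0 0 0 0 0 1'; python3 to.py;python3 -m inch '0 0 0 0 0.7 0 1;0 0 0 0 0 0 1'; python3 to.py
```

```text
clock: 13.18
eef_pos: [0.5158, -0.2424, 0.0972]
tool_rot: [0.54, -0.457, 0.457, -0.54]
ft_force: [0.6, -0.1, -2.0]
grip_width: 0.0093
pos [ 515.8 -242.4   97.2] zyaw 9.5 tilt [-0. -1. -0.] F [ 0.63 -0.08 -2.01] T [ 0.04  0.04 -0.  ] w 9.3 t 13.175
clock: 13.55
eef_pos: [0.5158, -0.2424, 0.0955]
tool_rot: [0.54, -0.457, 0.457, -0.54]
ft_force: [-0.1, 0.0, -2.3]
grip_width: 0.0092
pos [ 515.8 -242.4   95.5] zyaw 9.5 tilt [-0. -1. -0.] F [-0.12  0.01 -2.33] T [ 0.01  0.   -0.01] w 9.2 t 13.55
clock: 13.8
eef_pos: [0.516, -0.2425, 0.0951]
tool_rot: [-0.54, 0.457, -0.457, 0.54]
ft_force: [-0.3, -0.3, -2.5]
grip_width: 0.0094
pos [ 516.  -242.5   95.1] zyaw 9.49 tilt [ 0. -1.  0.] F [-0.26 -0.32 -2.51] T [ 0.03 -0.02  0.03] w 9.4 t 13.8
clock: 14.05
eef_pos: [0.516, -0.2425, 0.0948]
tool_rot: [-0.54, 0.457, -0.457, 0.54]
ft_force: [-3.2, 0.6, 2.3]
grip_width: 0.0091
pos [ 516.  -242.5   94.8] zyaw 9.5 tilt [ 0. -1.  0.] F [-3.22  0.64  2.31] T [ 0.13  0.23 -0.03] w 9.1 t 14.05
```

Contact again at 94.8, 14.6 mm below the tips, so it is fully down. I'll check with a picture and then release.

```bash
python3 -m inch '0 0 0 0 0 0 0.85;0 0 0 0 0 0 0.7;0 0 0 0 0 0 0.4;0 0 0 0 0 0 0;0 0 0 0 0 0 0;0 0 0 0 0 0 0'; python3 to.py; python3 - <<'E'
from h import *
c=bot.camera("side"); cv2.imwrite("pics/side4.png",c["color"])
crop(c["color"],250,150,370,240,6,"pics/side4c.png")
E
```

```text
clock: 14.8
eef_pos: [0.5159, -0.2424, 0.0942]
tool_rot: [-0.54, 0.457, -0.457, 0.54]
ft_force: [-0.2, -0.2, -0.3]
grip_width: 0.0853
pos [ 515.9 -242.4   94.2] zyaw 9.5 tilt [-0. -1.  0.] F [-0.18 -0.23 -0.32] T [ 0.    0.02 -0.01] w 85.3 t 14.8
```

View pics/side4c.png

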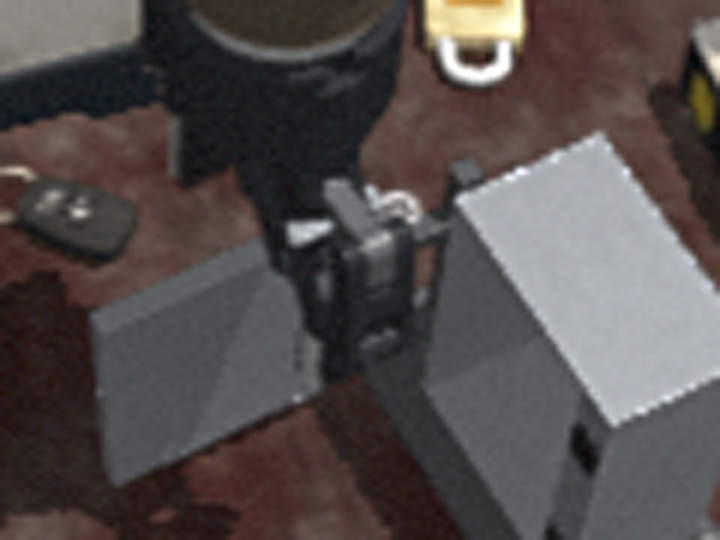

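```bash
python3 -m inch '0 0 0 0 -20 0 0;0 0 0 0 -30 0 0;0 0 0 0 -30 0 0;0 0 0 -30 0 -5 0.5;0 0 0 -40 0 -15 1;0 0 0 0 0 0 1'; python3 to.py; python3 - <<'E'
from h import *
print(bot.get_obs()["joint_pos"].round(3))
for n in ("side","top"):
    c=bot.camera(n); cv2.imwrite(f"pics/{n}5.png",c["color"])
    for t in ("door_knuckle","door_edge"): print(n,t,[(r["conf"],r["point"]) for r in bot.spot_point(t,n)])
crop(cv2.imread("pics/side5.png"),250,150,370,240,6,"pics/side5c.png")
E
```

```text
clock: 15.6
eef_pos: [0.4829, -0.1747, 0.1742]
tool_rot: [0.54, -0.457, 0.456, -0.54]
ft_force: [0.9, -0.3, 0.1]
grip_width: 0.0322
pos [ 482.9 -174.7  174.2] zyaw 9.64 tilt [-0. -1. -0.] F [ 0.91 -0.25  0.15] T [-0.06 -0.03  0.02] w 32.2 t 15.6
[-0.347  0.3   -0.066  1.206  0.     2.626]
side door_knuckle [(0.84, [313.6, 189.6]), (0.82, [214.1, 315.3])]
side door_edge [(0.65, [246.4, 293.8]), (0.6, [268.7, 217.4])]
top door_knuckle [(0.72, [268.8, 155.3]), (0.53, [361.9, 288.7])]
top door_edge [(0.86, [280.1, 214.2]), (0.75, [347.2, 254.8])]
```

View pics/side5c.png

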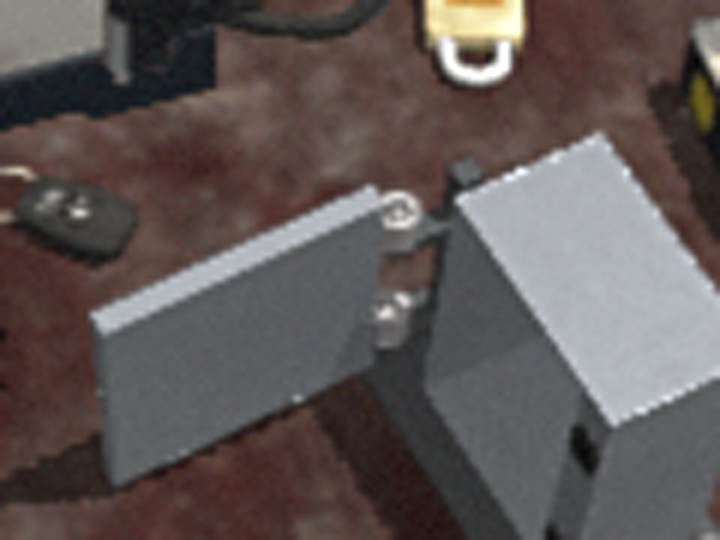

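View pics/top5.png

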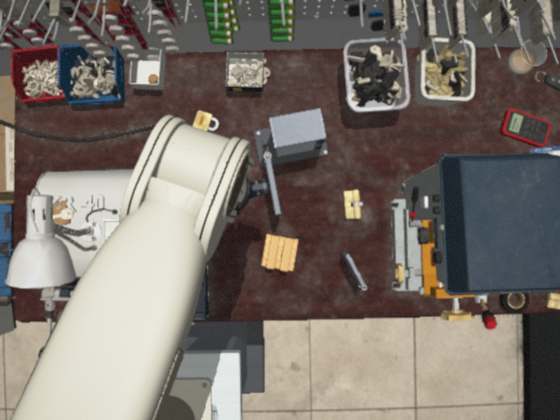

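The door hangs open: in the side picture both pins show in the knuckle bores (316,184 and 314,202), and the knuckles sit on the arms. Now I lower the closed fingers beside the outside face.

```bash
python3 -m inch '0 0 0 0 20 0 1;0 0 0 0 30 0 1;0 0 0 0 30 0 1;0 0 0 0 4 0 1;0 0 0 10 0 0 1;0 0 0 0 0 0 1'; python3 to.py 0.4848 -0.2172 0.09 9.5
```

```text
clock: 16.65
eef_pos: [0.4878, -0.188, 0.0917]
tool_rot: [-0.539, 0.456, -0.458, 0.54]
ft_force: [0.3, 0.4, 0.1]
grip_width: -0.0002
pos [ 487.8 -188.    91.7] zyaw 9.42 tilt [ 0. -1.  0.] F [0.29 0.43 0.09] T [ 0.05  0.01 -0.01] w -0.2 t 16.65
shift tool mm [28.29  1.7  -7.7 ] world [ -2.96 -29.17  -1.67]
turn about tool y -0.07747975338978463
```

```bash
python3 -m inch '0 0 0 10 0 -4 1;0 0 0 10 0 -3 1;0 0 0 5 0 0 1;0 0 0 0 0 0 1'; python3 to.py 0.4848 -0.2172 0.09 9.5; python3 - <<'E'
from h import *
for n in ("side","top"):
    c=bot.camera(n); cv2.imwrite(f"pics/{n}6.png",c["color"])
crop(cv2.imread("pics/side6.png"),240,150,360,240,5,"pics/side6c.png")
crop(cv2.imread("pics/top6.png"),200,100,340,220,5,"pics/top6c.png")
E
```

```text
clock: 17.15
eef_pos: [0.4835, -0.2129, 0.0903]
tool_rot: [-0.539, 0.457, -0.457, 0.54]
ft_force: [0.4, 0.2, -0.5]
grip_width: 0.0003
pos [ 483.5 -212.9   90.3] zyaw 9.45 tilt [ 0. -1.  0.] F [ 0.44  0.18 -0.53] T [ 0.02  0.02 -0.06] w 0.3 t 17.15
shift tool mm [4.45 0.3  0.53] world [ 1.26 -4.3  -0.3 ]
turn about tool y -0.0508631053415165
```

View pics/top6c.png

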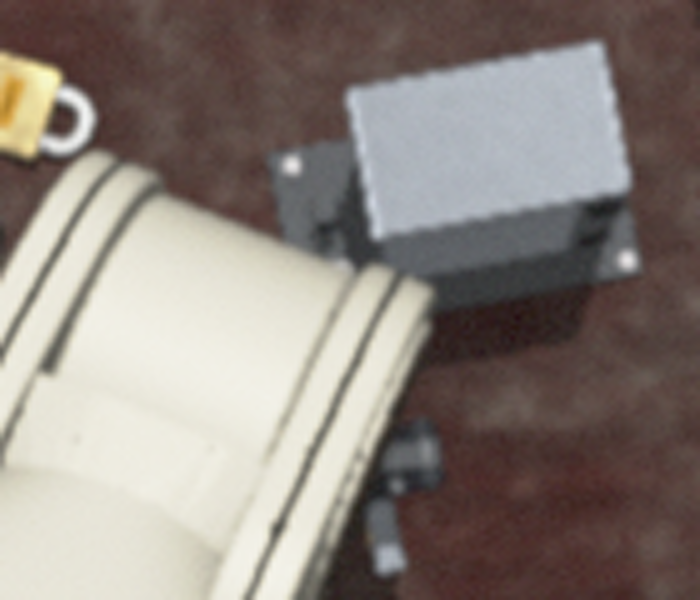

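View pics/side6c.png

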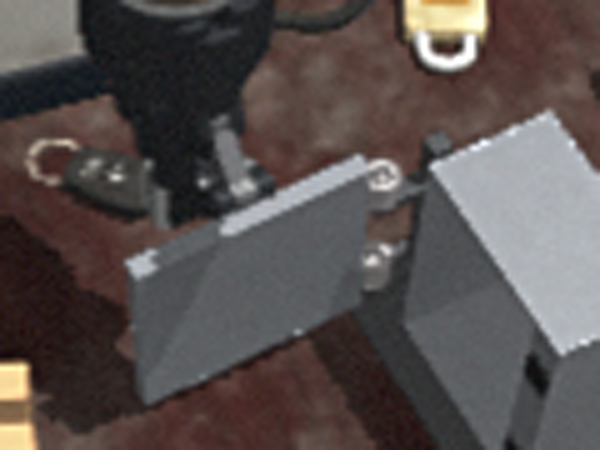

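```bash
cat > pol.py <<'E'
from h import *
o=bot.get_obs();M=R.from_quat(o["tool_rot"]).as_matrix()
zy=np.degrees(np.arctan2(M[1,2],M[0,2]));rho=M.T@(o["eef_pos"]-[.5736,-.2328,o["eef_pos"][2]])*1000
print("th",round(zy-9.5,1),"d",round(-rho[0],1),"r",round(-rho[2],1),"z",o["eef_pos"][2].round(4),"F",o["ft_force"].round(1),"t",o["clock"])
E
python3 -m inch '0 0 0 3 0 0 1;0 0 0 3 0 0 1;0 0 0 2 0 0 1;0 0 0 2 0 0 1;0 0 0 2 0 0 1;0 0 0 0 0 0 1';python3 pol.py
```

```text
clock: 18.0
eef_pos: [0.4854, -0.2243, 0.0902]
tool_rot: [-0.54, 0.457, -0.457, 0.54]
ft_force: [0.7, -1.1, 0.3]
grip_width: 0.0001
th -0.0 d 22.9 r 85.6 z 0.0902 F [ 0.7 -1.1  0.3] t 18.0
```

```bash
python3 -m inch '0 -2 0 5 0 -0.8 1;0 -4 0 6 0 -1.6 1;0 -4 0 6 0 -1.6 1;0 -4 0 6 0 -1.6 1;0 -4 0 6 0 -1.6 1;0 0 0 0 0 0 1';python3 pol.py
```

```text
clock: 18.75
eef_pos: [0.4866, -0.2542, 0.0902]
tool_rot: [-0.604, 0.367, -0.367, 0.604]
ft_force: [-0.5, 0.8, -0.1]
grip_width: -0.0001
th 17.9 d 21.0 r 87.1 z 0.0902 F [-0.5  0.8 -0.1] t 18.75
```

```bash
python3 - <<'E'
from h import *
c=bot.camera("side"); crop(c["color"],240,150,360,240,5,"pics/side7c.png")
E
```

```text
(no output)
```

View pics/side7c.png

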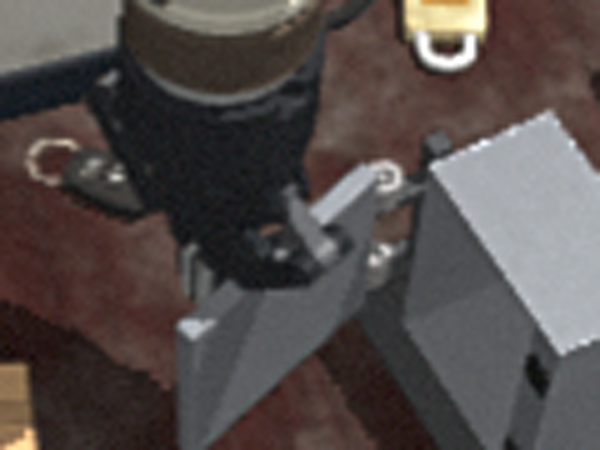

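The door follows the fingers freely, turned about 18°. I'll go on along the arc.

```bash
python3 -m inch '0 -4 0 6 0 -1.2 1;0 -4 0 6 0 -1.2 1;0 -4 0 6 0 -1.2 1;0 -4 0 6 0 -1.2 1;0 -4 0 6 0 -1.2 1;0 -4 0 6 0 -1.2 1;0 -4 0 6 0 -1.2 1;0 -4 0 6 0 -1.2 1;0 0 0 0 0 0 1';python3 pol.py
```

```text
clock: 19.92
eef_pos: [0.511, -0.2956, 0.0901]
tool_rot: [-0.682, 0.187, -0.186, 0.682]
ft_force: [-0.8, 0.2, 0.1]
grip_width: 0.0
th 49.9 d 21.9 r 85.9 z 0.0901 F [-0.8  0.2  0.1] t 19.925
```

```bash
python3 - <<'E'
from h import *
c=bot.camera("side"); crop(c["color"],240,150,390,260,5,"pics/side8c.png")
E
```

```text
(no output)
```

View pics/side8c.png

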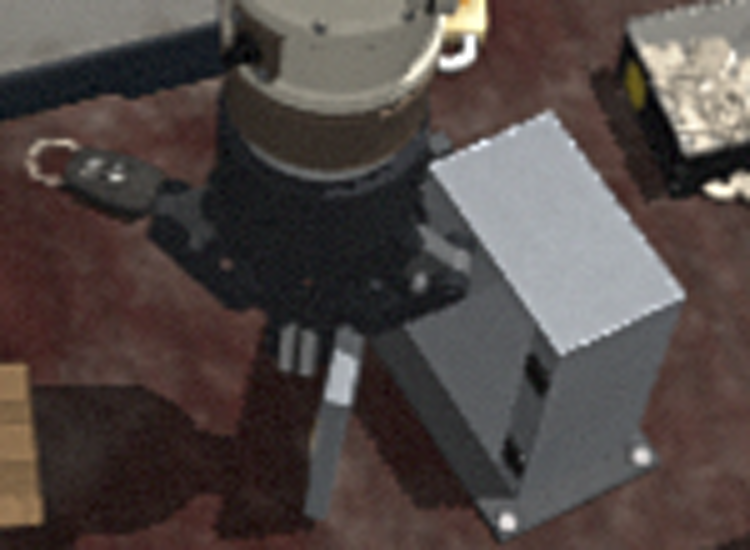

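```bash
python3 -m inch '0 -3 0 4.5 -3 -1.1 1;0 -3 0 4.5 -3 -1.1 1;0 -3 0 4.5 -3 -1.1 1;0 -3 0 4.5 0 -1.1 1;0 -3 0 4.5 0 -1.1 1;0 -3 0 4.5 0 -1.1 1;0 -3 0 4.5 0 -1.1 1;0 -3 0 4.5 0 -1.1 1;0 0 0 0 0 0 1';python3 pol.py
```

```text
clock: 21.1
eef_pos: [0.5414, -0.3159, 0.0991]
tool_rot: [-0.706, 0.041, -0.041, 0.706]
ft_force: [-0.1, 0.2, 0.4]
grip_width: 0.0002
th 73.9 d 22.4 r 86.2 z 0.0991 F [-0.1  0.2  0.4] t 21.1
```

```bash
python3 - <<'E'
from h import *
c=bot.camera("side"); crop(c["color"],240,150,390,260,5,"pics/side9c.png")
E
```

```text
(no output)
```

View pics/side9c.png

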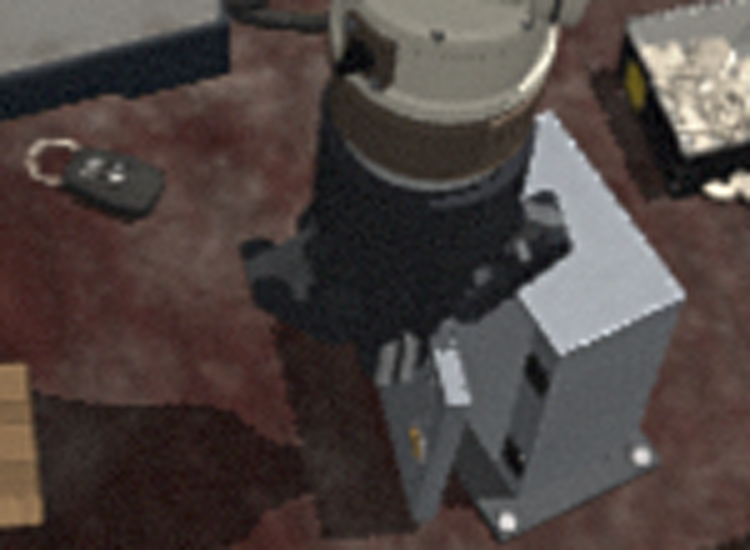

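```bash
python3 -m inch '0 -2 0 3 -3 -0.8 1;0 -2 0 3 -2 -0.8 1;0 -2 0 3 0 -0.8 1;0 -2 0 3 0 -0.8 1;0 -2 0 3 0 -0.8 1;0 -2 0 3 0 -0.8 1;0 0 0 0 0 0 1';python3 pol.py
python3 -m inch '0 -2 0 3 0 -0.8 1;0 -2 0 3 0 -0.8 1;0 0 0 0 0 0 1';python3 pol.py
python3 - <<'E'
from h import *
c=bot.camera("side"); crop(c["color"],240,150,390,260,5,"pics/side10c.png")
E
```

```text
clock: 22.02
eef_pos: [0.5595, -0.3215, 0.104]
tool_rot: [0.706, 0.034, -0.034, -0.706]
ft_force: [0.1, -0.8, 0.6]
grip_width: 0.0004
th 86.0 d 22.5 r 86.9 z 0.104 F [ 0.1 -0.8  0.6] t 22.025
clock: 22.4
eef_pos: [0.5658, -0.3224, 0.1042]
tool_rot: [0.705, 0.059, -0.059, -0.705]
ft_force: [-0.5, -0.1, -0.1]
grip_width: 0.0002
th 90.0 d 22.6 r 87.1 z 0.1042 F [-0.5 -0.1 -0.1] t 22.4
```

View pics/side10c.png

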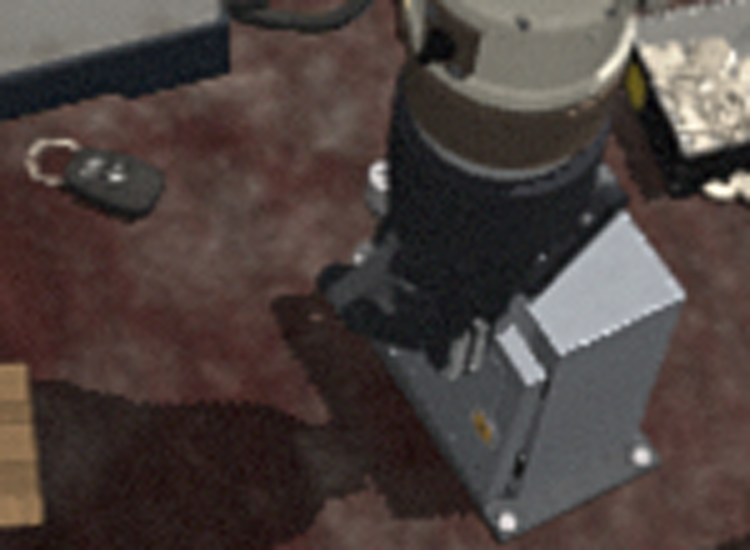

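```bash
python3 -m inch '0 0 0 1 0 0 1;0 0 0 1 0 0 1;0 0 0 1 0 0 1;0 0 0 0 0 0 1';python3 pol.py
python3 -m inch '0 0 0 1 0 0 1;0 0 0 1 0 0 1;0 0 0 0 0 0 1';python3 pol.py
python3 -m inch '0 0 0 1 0 0 1;0 0 0 0 0 0 1';python3 pol.py
```

```text
clock: 22.95
eef_pos: [0.5665, -0.3222, 0.1041]
tool_rot: [-0.705, -0.057, 0.06, 0.705]
ft_force: [-4.9, -0.9, 3.9]
grip_width: 0.0002
th 89.9 d 21.7 r 87.0 z 0.1041 F [-4.9 -0.9  3.9] t 22.95
clock: 23.32
eef_pos: [0.5666, -0.3222, 0.1042]
tool_rot: [0.705, 0.055, -0.06, -0.705]
ft_force: [-10.6, -0.7, 5.5]
grip_width: 0.0002
th 89.9 d 21.5 r 87.1 z 0.1042 F [-10.6  -0.7   5.5] t 23.325
clock: 23.58
eef_pos: [0.5666, -0.3222, 0.1042]
tool_rot: [0.705, 0.055, -0.061, -0.705]
ft_force: [-14.3, -2.0, 6.8]
grip_width: -0.0004
th 89.9 d 21.4 r 87.1 z 0.1042 F [-14.3  -2.    6.8] t 23.575
```

Firm resistance at 90°, so that should be the stops. I'll back off and look.

```bash
python3 -m inch '0 0 0 -3 0 0 1;0 0 0 -4 0 0 1;0 0 0 -10 0 0 1;0 0 0 -20 0 0 1;0 0 0 -30 0 0 1;0 0 0 -30 -20 0 1;0 0 0 -40 -30 0 1;0 0 0 -40 -20 0 1;0 0 0 0 0 0 1';python3 pol.py
python3 - <<'E'
from h import *
for n in ("side","top"):
    c=bot.camera(n); cv2.imwrite(f"pics/{n}11.png",c["color"])
    for t in ("door_knuckle","door_edge"): print(n,t,[(r["conf"],r["point"]) for r in bot.spot_point(t,n)])
crop(cv2.imread("pics/side11.png"),270,150,390,260,6,"pics/side11c.png")
crop(cv2.imread("pics/top11.png"),240,95,340,175,8,"pics/top11c.png")
E
```

```text
clock: 24.7
eef_pos: [0.3955, -0.3517, 0.1765]
tool_rot: [0.706, 0.058, -0.057, -0.704]
ft_force: [0.3, -0.5, 0.5]
grip_width: 0.0003
th 89.8 d 195.0 r 88.4 z 0.1765 F [ 0.3 -0.5  0.5] t 24.7
side door_knuckle [(0.56, [312.8, 191.7])]
side door_edge [(0.6, [246.7, 291.3]), (0.57, [343.2, 239.3])]
top door_knuckle [(0.62, [267.1, 156.2])]
top door_edge [(0.64, [320.7, 149.6])]
```

View pics/side11c.png

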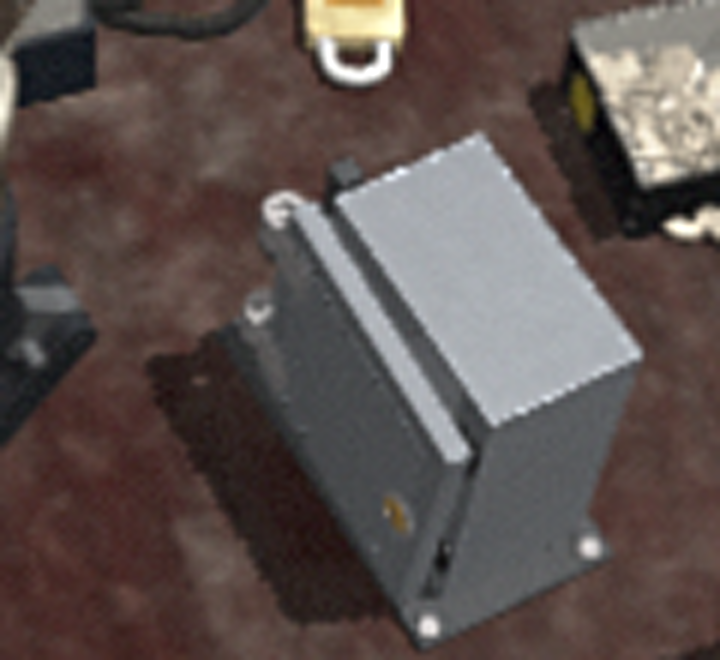

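View pics/top11c.png

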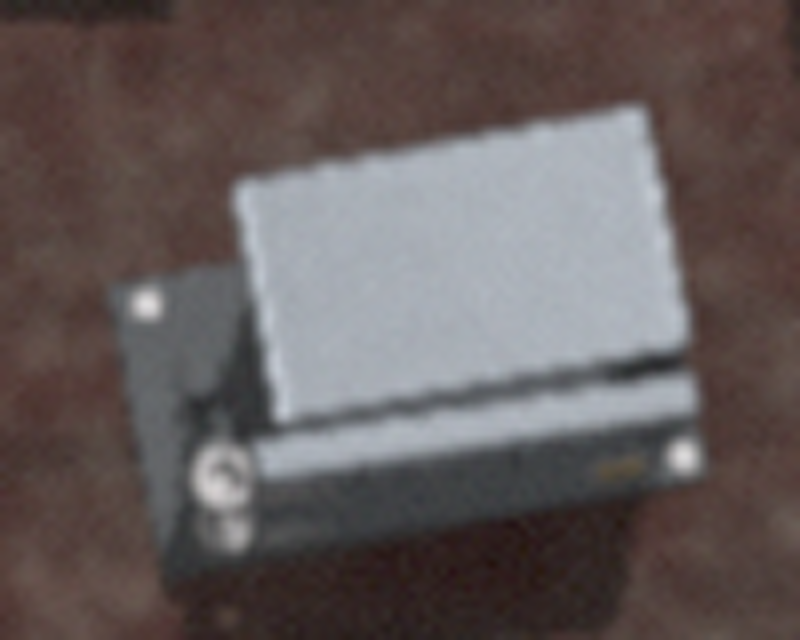

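Both views show the door parallel to the front, closed, knuckles on their arms. I'll measure the free edge.

```bash
python3 - <<'E'
from h import *
np.set_printoptions(precision=4,suppress=True)
T=bot.camera("top");S=bot.camera("side")
x,y,th=.6206,-.2946,.1658;Rc=np.array([[np.cos(th),-np.sin(th)],[np.sin(th),np.cos(th)]])
cab=lambda p:Rc.T@(np.array(p)[:2]-[x,y])
for c,px in((T,(326.25,143.6)),(T,(272.2,151.8)),(S,(345.6,225.2)),(S,(319.8,183.9))): print(cab(atz(c,px,.126)))
print("knuckle top",cab(atz(T,(267.4,154.3),.11)),[ (r["conf"],cab(atz(T,r["point"],.07))) for r in bot.spot_point("door_edge","top")])
E
```

```text
[-0.0406 -0.0504]
[-0.0367  0.057 ]
[-0.0444 -0.0518]
[-0.0403  0.0563]
knuckle top [-0.0373  0.0673] [(0.79, array([-0.0412, -0.0537])), (0.3, array([-0.0309,  0.06  ]))]
```

The free edge is at cabinet x ≈ -41 (target -38, limit -46). The gap widens slightly toward the edge, so it is roughly 3 mm ajar. There is time for one more gentle push farther out.

```bash
python3 to.py 0.5515 -0.3429 0.096 99.5; python3 -c "
from h import *
print(bot.get_obs()['joint_pos'].round(2))"
```

```text
pos [ 397.2 -350.2  173.5] zyaw 99.55 tilt [-0. -1.  0.] F [-0.01  0.66  0.04] T [-0.03  0.01  0.03] w 0.1 t 25.15
shift tool mm [153.41  77.36 -18.52] world [154.29   7.26 -77.48]
turn about tool y 0.05314492874370558
[-0.72  0.33 -0.02  1.22  0.    0.68]
```

```bash
python3 -m inch '0 0 0 30 20 -6 1;0 0 0 40 30 -6 1;0 0 0 40 20 -6 1;0 0 0 30 7 0 1;0 0 0 10 0 0 1;0 0 0 0 0 0 1';python3 pol.py
python3 -m inch '0 0 0 6 0 0 1;0 0 0 4 0 0 1;0 0 0 2 0 0 1;0 0 0 1 0 0 1;0 0 0 0 0 0 1';python3 pol.py
```

```text
clock: 25.9
eef_pos: [0.5479, -0.3433, 0.097]
tool_rot: [0.705, 0.059, -0.059, -0.705]
ft_force: [-0.4, -0.6, 1.4]
grip_width: 0.0
th 90.1 d 43.6 r 104.7 z 0.097 F [-0.4 -0.6  1.4] t 25.9
clock: 26.52
eef_pos: [0.5604, -0.3415, 0.0973]
tool_rot: [0.705, 0.058, -0.059, -0.705]
ft_force: [0.5, -0.3, 0.0]
grip_width: 0.0
th 90.0 d 30.9 r 105.0 z 0.0973 F [ 0.5 -0.3  0. ] t 26.525
```

```bash
python3 -m inch '0 0 0 2 0 0 1;0 0 0 2 0 0 1;0 0 0 2 0 0 1;0 0 0 1 0 0 1;0 0 0 0 0 0 1';python3 pol.py
python3 -m inch '0 0 0 1 0 0 1;0 0 0 1 0 0 1;0 0 0 0 0 0 1';python3 pol.py
python3 -m inch '0 0 0 1 0 0 1;0 0 0 0 0 0 1';python3 pol.py
```

```text
clock: 27.15
eef_pos: [0.5675, -0.3402, 0.0972]
tool_rot: [-0.705, -0.059, 0.059, 0.705]
ft_force: [0.1, 0.4, -0.3]
grip_width: -0.0
th 90.0 d 23.7 r 105.0 z 0.0972 F [ 0.1  0.4 -0.3] t 27.15
clock: 27.52
eef_pos: [0.5691, -0.34, 0.0972]
tool_rot: [0.705, 0.058, -0.059, -0.705]
ft_force: [-2.9, -0.2, 0.4]
grip_width: 0.0006
th 90.0 d 22.2 r 105.0 z 0.0972 F [-2.9 -0.2  0.4] t 27.525
clock: 27.78
eef_pos: [0.5692, -0.34, 0.0972]
tool_rot: [-0.705, -0.057, 0.059, 0.705]
ft_force: [-5.1, -1.1, 2.4]
grip_width: -0.0002
th 90.0 d 22.0 r 105.0 z 0.0972 F [-5.1 -1.1  2.4] t 27.775
```

Rigid contact at the same plane (d ≈ 22 mm), with no further travel, so it is already against the stops. I'll retreat gently and do the final check.

```bash
python3 -m inch '0 0 0 -2 0 0 1;0 0 0 -3 0 0 1;0 0 0 -6 0 0 1;0 0 0 -20 0 0 1;0 0 0 -30 0 0 1;0 0 0 -40 -20 0 1;0 0 0 -40 -30 0 1;0 0 0 -20 -20 0 1;0 0 0 0 0 0 1;0 0 0 0 0 0 1'
python3 - <<'E'
from h import *
T=bot.camera("top");S=bot.camera("side")
crop(T["color"],240,95,340,175,8,"pics/top12c.png");crop(S["color"],270,150,390,260,6,"pics/side12c.png")
x,y,th=.6206,-.2946,.1658;Rc=np.array([[np.cos(th),-np.sin(th)],[np.sin(th),np.cos(th)]])
cab=lambda p:Rc.T@(np.array(p)[:2]-[x,y])
# sub-pixel: panel top-edge columns in top image
for col in (280,290,300,310,320):
    g=cv2.cvtColor(T["color"],cv2.COLOR_BGR2GRAY)[130:165,col-1:col+2].mean(1); print(col,g.round().astype(int))
E
```

```text
clock: 29.02
eef_pos: [0.4119, -0.3662, 0.1668]
tool_rot: [-0.705, -0.059, 0.058, 0.705]
ft_force: [-0.7, -0.0, -0.4]
grip_width: 0.0
280 [172 172 171 172 169 171 174 174 174 173 172 172 170 173 174 168 137 101
 115 155 176 178 169 135  90  75  73  67  63  64  70  70  61  51  41]
290 [174 175 176 175 173 171 171 170 172 172 171 174 175 172 142 100 103 149
 175 180 175 153 113  78  66  63  65  65  63  64  60  48  39  32  36]
300 [178 177 175 175 174 173 172 174 174 175 175 171 143 102  97 124 157 174
 176 167 132  86  68  65  67  65  65  65  63  52  38  36  33  31  36]
310 [177 176 176 175 176 177 177 176 180 176 149 109  93 105 145 174 178 174
 147 106  76  67  66  64  65  66  62  56  44  36  35  38  39  37  39]
320 [179 180 179 180 179 178 179 176 150  99  55  60 113 156 173 174 162 128
  82  63  65  72  77  75  72  63  53  46  49  54  57  58  60  62  65]
```

View pics/top12c.png

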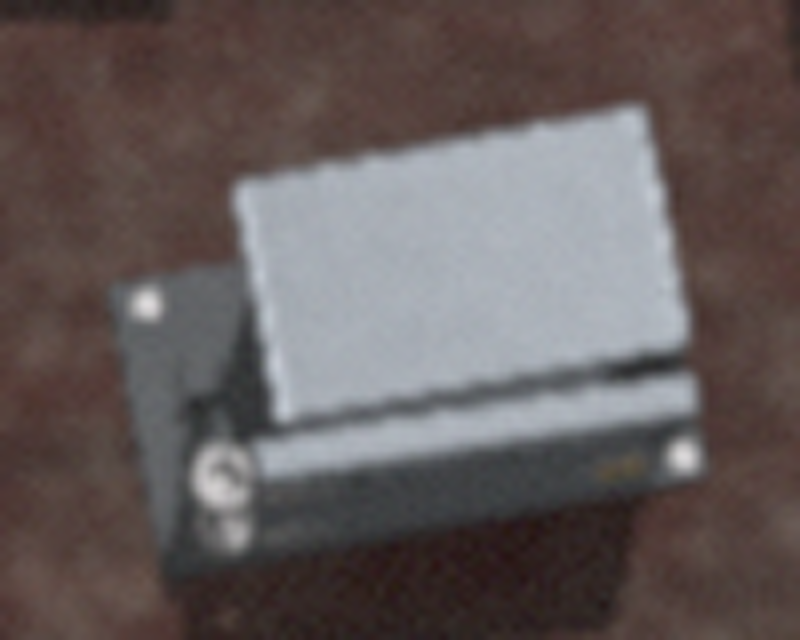

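View pics/side12c.png

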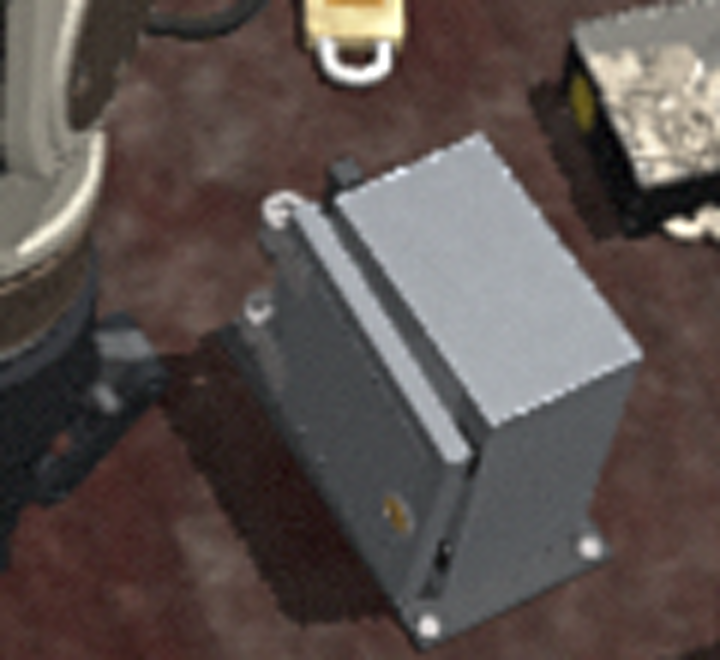

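```bash
python3 -c "
from workcell import bot
print(bot.job_done())"
```

```text
the job is handed in; nothing more can be done
None
```

I took the door from the rest, hung it on both pins and swung it shut. The job was handed in at about 29 s of the 72 s allowed; no verdict is reported.

- **Hanging:** I felt the pin tips at tool height 109 mm and moved about 1 mm at a time until the knuckles dropped over them. The door then went down 14.6 mm to rest on the arms. The forces I read on the way down stayed around 5–7 N.
- **Closing:** I pushed the outside face with the shut fingers until it met rigid resistance at 90°, with a highest reading of about 14 N. A second gentle push farther out met the same plane.
- **Last pictures:** The door is closed with both knuckles down on their arms, and the gripper is well clear. The padlock and fob show no sign of having moved. I did not check the lock cylinder again after closing, but the arm never went near it.
- **Disagreement:** The free edge measured cabinet x of about -41 mm in the top view and -44 mm in the side view, against the ideal -38 mm. The side view also read the pins about 2 mm too far out. Both values are inside the -46 mm limit, but the gap in the pictures widens by about 3 mm toward the free edge. I put that down to play in the knuckles and calibration error, since the second push could not close it further.

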